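# Open the sliding-lid jar crate and put its jar on display

## Robot

A 6-joint arm with a two-finger parallel gripper is mounted at the origin on the work surface. World frame = base frame: x ahead of the robot, y to its left, z up, the work surface at z = 0. Lengths are in m, angles in rad, forces in N, time in s.
With the tool pointing down it reaches from about 0.3 to 0.875 m from the base axis. Payload 6.4 kg.
Tool frame: the origin (TCP) lies midway between the tips of the shut fingers; the grasp point (between the pads) lies 19 mm behind it; x points along the fingers, y is the direction in which the jaws open and shut, and the axes are right-handed (so a half turn about x gives the same grasp; the last joint's range is limited). The gripper opens to 85 mm and grips with 20 to 120 N. Pads are 22 mm wide; open, the fingers measure 114 mm over their backs; the gripper's body (76 mm by 85 mm) begins 54 mm behind the grasp point. The pads swing forward as they close: fully open they stand 13 mm farther back than shut.
Start: joints at [0.956, 0.181, 1.607, -0, 1.354, -0.206], TCP at [0.229, 0.528, 0.231] pointing down, gripper open.
Joint ranges: [-2.99, 2.99], [-0.89, 2.07], [0.3, 2.58], [-1.14, 4.28], [0, 2.63], [-3.12, 3.12]. Speed limits (rad/s): [2.57, 2.57, 3.01, 3.14, 3.14, 3.14].

## Interface

Orientations are given as a unit quaternion [w, x, y, z].
In Python, from bench import ctrl gives the robot as it stands.
- The arm moves only by the tool step_arm, never from a script. Its argument "motion" is a list of rows, each a list of 7 numbers: the shift along the tool's x, y, z in mm, then the turn, a rotation vector about the tool's x, y, z in degrees, then the closure in counts, from 0 (fully open) to 255 (shut). In form: [[tx, ty, tz, rx, ry, rz, hand], ...]. A call has 1 to 10 rows; each row is the pose to reach, as a shift and turn from the pose commanded when the call began, along the tool's axes at that moment; what a row does not reach only later rows make up. A row lasts 1/8 s, in which the tool goes at most 62.5 mm and 10.7 degrees, less where a joint would pass 70% of its speed; a pose out of reach is approached as far as the arm can. A call with a gripper value outside its range is refused whole. The fingers move at their own pace and stop on an object; the grip force is fixed at half the most. Time passes only in rows, so rows that repeat a pose let the fingers close. It gives the time, the measured TCP pose, the force and the opening at its end, in the units of the state.
- ctrl.get_obs(): the state, without advancing time (a new reading comes with each control period).
- ctrl.camera(name): name is "scene" or "side" or "wrist"; returns (picture, depth): 480x640x3 uint8, red, green, blue; 480x640 float32, m along the optical axis (not along the pixel's ray), 0 where there is no reading.
- ctrl.camera_info(name): a dict with "fx", "fy", "cx", "cy" (pixels), "dist_coeffs" ([k1, k2, p1, p2, k3] as OpenCV has them; the pictures are not rectified), "T" (4x4, takes a point from camera to world coordinates); the wrist camera has in their place "hand_eye" (4x4, takes a point from camera to tool coordinates, whose origin is the TCP and whose axes are the tool frame's). Camera axes: x right, y down, z forward; pixel columns grow to the right and rows downward; lengths in m; the calibration is good to about 2 mm. A picture is of the moment at which its call begins: read the wrist's pose just before it. camera_info takes no time and is no camera call.
- ctrl.hand_in(): hands the job in, once; it reports no verdict.
The state is a dict: "time_s": time; "q": joint angles; "dq": joint speeds; "joint_efforts": joint torques, N m; "eef_pos": TCP position; "eef_rot": TCP orientation; "wrist_force": force on the tool from outside, world axes, zero at the start; "torque": the same for the moment, N m; "opening": opening from 0.0 (shut) to 1.0 (fully open).
Only numpy, scipy, OpenCV 4.12 (cv2) and the standard library are available. Lean on these libraries where they do the work, as an engineer would, in place of code of your own. Each camera call takes 0.05 s, during which the arm holds its last target. There are 200 camera calls.

## Task

Open the wooden jar crate: hook the lid's front end up over the stop lip and slide the lid forward, right off the crate, so that it lies flat on the wooden display step in front. Then lift the jar out of the crate and set it down upright, without letting it drop, in the grey display tray beside the other jar. Keep the jars upright, and leave the other jar, the scoop and the bottle as they are.

Things in the scene. Friction and masses are not known exactly. Their poses are not given: they have to be found in the camera images.
- crate: Open-topped wooden crate, standing firm, 207 x 190 x 115 mm (x, y, z); origin at the centre of its underside, z up; it opens to its own +x ('front'). Boards 12 mm, floor 8 mm. Inside 183 x 166 mm, with a divider across the middle (x = 0) up to z = 58. Side boards reach z = 115, the rear board z = 106. The lid lies on a ledge along each side board, 8 mm wide, top at z = 94.
- crate_groove (a point): Front end of one rail, at crate x = -31 mm, underside, z = 110. Two 8 mm wide, 5 mm thick rails run over the ledges' rear part only (crate x = -91 to -31, 150 mm apart): they form the grooves, 16 mm high for the 10 mm lid. So the shut lid's front end can be tilted up about 18 mm (14 mm at the hole's front edge) before it binds under the rails.
- crate_lip (a point): Middle of the stop lip's top, at crate x = 97.5, z = 100 mm. The lip is the top 6 mm of the front board (crate x = 91.5 to 103.5) above the lid's underside; the shut lid's front end butts against it, so the lid cannot slide out unless that end is lifted over it. Once lifted and moved 10 mm forward the end can rest on the lip.
- lid_center (a point): Middle of the loose plywood lid, 180 x 162 x 10 mm (x, y, z; about 0.2 kg), 5 mm above its underside. Shut, it is at crate x = 0, y = 0, z = 99 mm, axes as the crate's. A hand hole goes through it: lid x = +10 to +55, y = +-47.5 mm. A batten lies across its top, x = -44 to -26, y = +-65 mm, 16 mm tall (top 21 mm above this point); with the end on the lip, the lid can be pushed out by it.
- lid_hole_edge (a point): Middle of the hand hole's front edge, on the lid's underside (lid x = +55, 35 mm from the lid's front end). Inside the crate the space below it is free down to the floor, and free forward to the front board, 36 mm away when shut: fingertips slanting forward through the hole can hook under this edge.
- step: Wooden display step, fixed in front of the crate, 230 x 190 x 98 mm (x, y, z); origin at the centre of its underside, axes as the crate's. Its centre is 222 mm from the crate's along +x; it begins 3.5 mm beyond the crate; its flat top (z = 98) is 2 mm lower than the stop lip.
- jar_center (a point): Centre (42 mm up) of an amber glass jar, 60 mm diameter, 84 mm tall; its steel cap (58 mm diameter) is the top 22 mm and is the place to hold it; about 0.33 kg, standing upright on the crate's floor under the lid, in the rear half, about 46 mm behind the crate's middle; about 45 mm free to each ledge across (y).
- tray: Shallow grey plastic display tray, fixed, 220 x 130 x 24 mm (x, y, z), walls and floor 4 mm; origin at the centre of its underside. The other jar stands in its -x half; the +x half is free.
- tray_jar_center (a point): Centre (42 mm up) of the other jar, same as the first, standing in the tray about 55 mm from its middle towards its -x. Leave it standing.
- scoop_center (a point): Middle of an aluminium nut scoop lying on the counter, 210 x 70 x 42 mm. Leave it.
- sauce_center (a point): Centre (100 mm up) of a green glass bottle, 64 mm diameter, 200 mm tall, standing on the counter. Leave it.
Things that resemble listed ones, but are neither listed nor needed, are in the scene too. There is more than one size of the part that bears lid_center; the job needs the larger.

How it is judged:
By the outcome, as a careful person would: the job done as asked, in the order asked, and still so for the second after the job is handed in, with the robot touching nothing.
It also fails if it takes over 64 s, if anything falls off the work surface, if the arm or the gripper's body presses on something with over 40 N, if the wrist force passes 120 N, or if a joint passes its speed limit or range.

## Working session

There is one attempt and no reset: what is moved stays moved. The work goes in short steps, Python scripts to look and compute and a tool call to move; the robot and the scene stay as the last step left them, time stands still between calls to the robot, and variables do not carry over. Pictures are saved under pics/ and viewed, about 8 in all and at most 12, crops included, and the job is handed in when it is done.

Besides the shell and the picture viewer there is one more tool, called as a command line: name --pt "numbers of a row" for each row, then --argument value for the rest. step_arm: Moves the arm, as the interface text tells. Its arguments: {"type":"object","properties":{"motion":{"type":"array","items":{"type":"array","items":{"type":"number"}}}},"required":["motion"]}

```bash
mkdir -p pics; ls
cat > h.py <<'E'
import numpy as np, cv2
from bench import ctrl
from scipy.spatial.transform import Rotation as R
def pose():
    o=ctrl.get_obs(); q=o['eef_rot']; T=np.eye(4)
    T[:3,:3]=R.from_quat([q[1],q[2],q[3],q[0]]).as_matrix(); T[:3,3]=o['eef_pos']; return T,o
def snap(n):
    T,o=pose(); im,d=ctrl.camera(n); i=ctrl.camera_info(n)
    M=np.array(i['T']) if 'T' in i else T@np.array(i['hand_eye'])
    K=np.array([[i['fx'],0,i['cx']],[0,i['fy'],i['cy']],[0,0,1.]]); return im,d,K,np.array(i['dist_coeffs'],float),M
def rays(px,K,D,M):
    u=cv2.undistortPoints(np.array(px,float).reshape(-1,1,2),K,D).reshape(-1,2)
    return np.c_[u,np.ones(len(u))]@M[:3,:3].T, M[:3,3]
def onplane(px,z,s):
    r,c=rays(px,*s[2:]); return c+r*((z-c[2])/r[:,2])[:,None]
def dpt(px,s):
    r,c=rays(px,*s[2:]); return np.array([c+a*np.median([v for v in s[1][int(p[1])-2:int(p[1])+3,int(p[0])-2:int(p[0])+3].ravel() if v>0] or [0]) for a,p in zip(r,px)])
def save(im,f): cv2.imwrite('pics/'+f,cv2.cvtColor(im,cv2.COLOR_RGB2BGR))
def cloud(s):
    im,d=s[:2]; v,u=np.mgrid[0:480,0:640]; r,c=rays(np.c_[u.ravel(),v.ravel()],*s[2:])
    return (c+r*d.ravel()[:,None]).reshape(480,640,3)
import pickle
E
python3 - <<'E'
from h import *
for n in ['scene','side']:
    s=snap(n); save(s[0],n+'0.png'); pickle.dump(s,open(n+'0.pkl','wb')); print(n,s[4].round(3).tolist())
T,o=pose(); print(T.round(3), o)
E
```

```text
pics
scene [[0.678, 0.537, -0.501, 0.933], [0.735, -0.514, 0.443, -0.497], [-0.019, -0.669, -0.743, 0.847], [0.0, 0.0, 0.0, 1.0]]
side [[-0.968, 0.181, -0.177, 0.673], [0.252, 0.63, -0.735, 0.967], [-0.022, -0.755, -0.655, 1.006], [0.0, 0.0, 0.0, 1.0]]
[[-0.001  0.398  0.918  0.228]
 [-0.001  0.918 -0.398  0.527]
 [-1.    -0.002 -0.     0.23 ]
 [ 0.     0.     0.     1.   ]] {'time_s': 0.1, 'q': array([ 9.55676359e-01,  1.81466974e-01,  1.60791660e+00,  1.77158631e-06,
        1.35380499e+00, -2.06276628e-01]), 'dq': array([-5.03833996e-04, -2.97490210e-03, -1.85376360e-03, -8.75351337e-04,
       -6.01337133e-04, -2.75371393e-05]), 'joint_efforts': array([ 7.38344388e-04, -4.45875978e+01, -3.52242351e+01, -1.95103066e-04,
        4.16980824e-03, -4.04199426e-06]), 'eef_pos': array([0.22826536, 0.52720285, 0.23046997]), 'eef_rot': array([ 0.69215771,  0.14302633,  0.69260938, -0.14406048]), 'wrist_force': array([ 0.20845326, -0.76844262,  0.2825669 ]), 'torque': array([-0.01779471,  0.01871892, -0.06473097]), 'opening': 0.9959425817589884}
```

View pics/scene0.png

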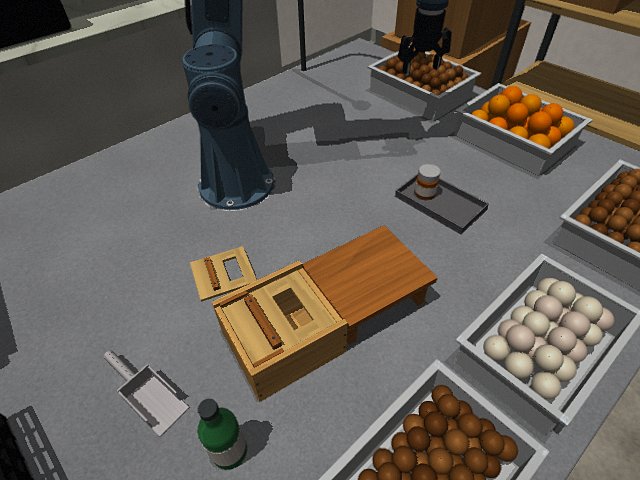

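View pics/side0.png

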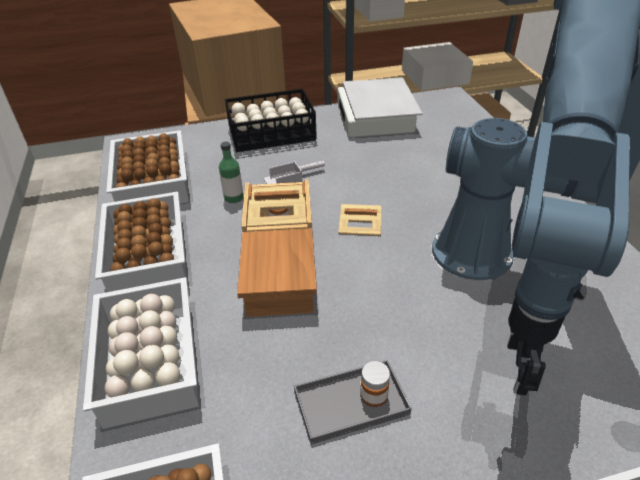

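The scene view shows two lids. One is on the crate at scene (280,315) and the other lies on the counter at scene (222,272). The crate one is larger and shut in the rails, so it is the one meant. The step is at (370,275), the tray at (442,200), and the other jar at (428,182) in the tray.

Run:
```python
from h import *
out={}
for n in ['scene','side']:
    s=pickle.load(open(n+'0.pkl','rb')); P=cloud(s); hsv=cv2.cvtColor(s[0],cv2.COLOR_RGB2HSV)
    z=P[...,2]; reg=(abs(P[...,0]-.5)<.5)&(abs(P[...,1])<.7)
    H,S,V=[hsv[...,i].astype(int) for i in range(3)]
    for name,m,zp in [('step',(H<14)&(S>110)&(z>.088)&(z<.108),.098),('crate_top',(z>.108)&(z<.121)&(H>10)&(H<30)&(S>70),.115),('tray',(z>.012)&(z<.034)&(S<60)&(V<110),.024)]:
        m=(m&reg).astype(np.uint8); m=cv2.morphologyEx(m,cv2.MORPH_CLOSE,np.ones((5,5)))
        nn,l,st,c=cv2.connectedComponentsWithStats(m)
        for k in np.argsort(-st[1:,4])[:3]+1:
            if st[k,4]<150: continue
            q=P[l==k]; (cx,cy),wh,a=cv2.minAreaRect((q[:,:2]*1000).astype(np.float32))
            ys,xs=np.where(l==k); pp=onplane(np.c_[xs,ys],zp,s)
            r2=cv2.minAreaRect((pp[:,:2]*1000).astype(np.float32))
            print(n,name,st[k],np.round([cx,cy,*wh,a]),'plane',np.round([*r2[0],*r2[1],r2[2]],1),'zmed',np.median(q[:,2]).round(4))
    px={'scene':[(278,315),(428,170),(265,322),(310,330),(460,208)],'side':[(375,370),(277,198),(330,410)]}[n]
    print(dpt(px,s).round(3))
s=pickle.load(open('scene0.pkl','rb')); save(cv2.resize(s[0][225:405,180:450],None,fx=2.9,fy=2.9,interpolation=cv2.INTER_CUBIC),'crop.png')
```

```text
scene step [ 302  226  135  103 6915] [ 734. -162.  285.  724.   52.] plane [552.2 -21.6 232.7 193.9  78.7] zmed 0.0979
scene step [ 395  386  121   94 1917] [ 876. -294.  394.  149.   85.] plane [ 892.5 -197.7  151.3  174.5    2.5] zmed 0.0914
scene step [584 194  56  49 683] [ 909.   72.  127. 1131.    9.] plane [827.7 532.3 116.1 169.1  22. ] zmed 0.0961
scene crate_top [ 379  394  125   86 4969] [ 888. -304.  384.  116.   89.] plane [ 889.1 -218.7  192.8  114.4   88.7] zmed 0.1155
scene crate_top [ 212  261  135  116 2339] [ 688. -296.  227.  592.   72.] plane [ 509.  -237.1  205.8  193.3   78.8] zmed 0.1151
scene crate_top [ 591  170   49   66 1619] [ 902.  109.  108. 1209.    8.] plane [811.2 575.4  98.7 252.7  22. ] zmed 0.1142
scene tray [395 174  94  57 729] [470. 369. 225. 137.   3.] plane [474.  363.  224.8 143.5   2.8] zmed 0.0194
scene tray [554 234  86  53 727] [945.  -3. 202. 967.  10.] plane [861.5 451.1 205.4  33.9   1.1] zmed 0.023
scene tray [456 354  96  80 711] [ 863. -240.  493.  199.   83.] plane [889.7  -8.9  16.6 202.4  89.5] zmed 0.0231
[[ 0.507 -0.237  0.10
[... 593 characters left out ...]
.388e+02  1.000e-01] zmed 0.1145
side crate_top [ 242  180   70   49 1908] [ 614.  306. 1320.  190.   79.] plane [ 508.2 -231.1  213.2  189.6   78.9] zmed 0.1084
side crate_top [ 120  138   51   39 1529] [ 817.  123.  167. 1706.    4.] plane [ 867.7 -597.8  159.   213.9    1.4] zmed 0.1153
side tray [ 98 386 100  41 698] [742. 586. 197. 749.  25.] plane [887.6 290.3 204.7  42.4   8.3] zmed 0.0234
side tray [308 361 103  81 493] [472. 372. 219. 131.   3.] plane [472.9 375.9 218.5 133.2   3.1] zmed 0.0186
side tray [270 164  43  18 341] [ 571.  198. 1546.  143.   77.] plane [ 405.7 -507.   139.   105.4    8.9] zmed 0.0246
[[ 0.417  0.363  0.09 ]
 [ 0.501 -0.261  0.109]
 [ 0.519  0.378  0.005]]
```

View pics/crop.png

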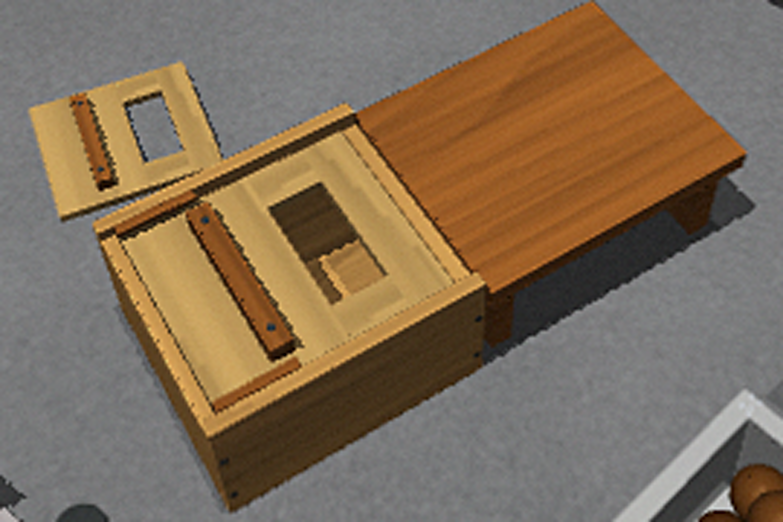

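The crop confirms it: the larger lid, with batten and hand hole, sits in the crate under the rails. The step is ahead, and the smaller lid lies loose on the counter. The crate's front is at about 78.7° in world. I'll move above the crate for a close wrist look.

```bash
cat >> h.py <<'E'
A=np.deg2rad(78.75); C0=np.array([.5085,-.2375,0])
def Rc(): c,s=np.cos(A),np.sin(A); return np.array([[c,-s,0],[s,c,0],[0,0,1.]])
def W(p,C=None): return (C0 if C is None else C)+Rc()@np.array(p)/1000   # crate mm -> world
def Rtool(s=0,yaw=0):  # slant forward deg; tool y=-crate y, z=-crate x
    c=Rc()@R.from_euler('z',yaw,degrees=True).as_matrix(); f,l=c[:,0],c[:,1]
    B=np.c_[[0,0,-1.],-l,-f]; return B@R.from_rotvec([0,np.deg2rad(s),0]).as_matrix()
def go(pw,Rw,n=''):
    T,o=pose(); d=T[:3,:3].T@(np.array(pw)-T[:3,3])*1000; r=R.from_matrix(T[:3,:3].T@Rw).as_rotvec(degrees=True)
    print(n,'shift',d.round(1),'turn',r.round(1))
def st():
    T,o=pose(); print('t',round(o['time_s'],2),'crate',(Rc().T@(T[:3,3]-C0)*1000).round(1),'F',o['wrist_force'].round(1),'op',round(o['opening'],3),'q',o['q'].round(2))
E
python3 -c "
from h import *
print(np.array(ctrl.camera_info('wrist')['hand_eye']).round(3))
go(W([0,0,300]),Rtool(0))"
```

```text
[[-0.    -0.32   0.947 -0.143]
 [ 1.    -0.     0.    -0.   ]
 [-0.     0.947  0.32  -0.083]
 [ 0.     0.     0.     1.   ]]
 shift [ -68.8 -590.4  561.1] turn [77.8  0.   0.1]
```

step_arm --pt "-69 -590 561 78 0 0 0" --pt "-69 -590 561 78 0 0 0" --pt "-69 -590 561 78 0 0 0" --pt "-69 -590 561 78 0 0 0" --pt "-69 -590 561 78 0 0 0" --pt "-69 -590 561 78 0 0 0" --pt "-69 -590 561 78 0 0 0" --pt "-69 -590 561 78 0 0 0" --pt "-69 -590 561 78 0 0 0" --pt "-69 -590 561 78 0 0 0"

```text
time_s: 1.35
eef_pos: [0.4431, -0.0591, 0.2842]
eef_rot: [0.448, 0.548, 0.448, -0.547]
wrist_force: [0.7, -0.5, 1.0]
opening: 1.002
```

```bash
python3 -c "
from h import *
st();go(W([0,0,300]),Rtool(0))"
```

```text
t 1.35 crate [162.2  99.  284.2] F [ 0.7 -0.5  1. ] op 1.002 q [-0.4  -0.16  1.85  0.    1.46 -0.2 ]
 shift [-15.8  99.5 161.8] turn [-0.2 -0.  -0. ]
```

step_arm --pt "-16 60 100 0 0 0 130" --pt "-16 99 162 0 0 0 130" --pt "-16 99 162 0 0 0 130" --pt "-16 99 162 0 0 0 130" --pt "-16 99 162 0 0 0 130"

```text
time_s: 1.98
eef_pos: [0.5074, -0.2352, 0.2992]
eef_rot: [-0.447, -0.547, -0.448, 0.547]
wrist_force: [-0.4, 0.6, -0.8]
opening: 0.491
```

```bash
python3 -c "
from h import *
st(); s=snap('wrist'); save(s[0],'w1.png'); pickle.dump(s,open('w1.pkl','wb'))
P=cloud(s); z=P[...,2]; c=(P-C0)@Rc()*1000
hsv=cv2.cvtColor(s[0],cv2.COLOR_RGB2HSV); 
m=(abs(z-.115)<.004)&(abs(c[...,0])<120)&(abs(c[...,1])<110); q=c[m]
print('top',m.sum(),q.min(0).round(),q.max(0).round(), cv2.minAreaRect(q[:,:2].astype(np.float32)))
# lid top and hole
m=(abs(z-.104)<.003)&(abs(c[...,0])<90)&(abs(c[...,1])<75); print('lidtop',m.sum(),np.median(z[m]))
h=((z<.085)&(z>0)&(abs(c[...,0]-32)<45)&(abs(c[...,1])<60)).astype(np.uint8); save(h*255,'x.png')
n,l,stt,ce=cv2.connectedComponentsWithStats(h); k=stt[1:,4].argmax()+1; ys,xs=np.where(l==k)
pp=(onplane(np.c_[xs,ys],.104,s)-C0)@Rc()*1000; print('hole',stt[k],np.percentile(pp,[1,99],axis=0).round(1),cv2.minAreaRect(pp[:,:2].astype(np.float32)))
b=(hsv[...,0]<13)&(hsv[...,1]>110)&(abs(z-.120)<.005)&(abs(c[...,0])<90); print('bat',np.percentile(c[b],[1,50,99],axis=0).round(1), cv2.minAreaRect(c[b][:,:2].astype(np.float32)))
"
```

```text
t 1.98 crate [  2.1   1.5 299.2] F [-0.4  0.6 -0.8] op 0.491 q [-0.65  0.1   1.56  0.    1.48 -0.45]
top 8912 [-103.  -93.  111.] [103.  98. 119.] ((0.0743408203125, 2.4950332641601562), (190.63938903808594, 206.7762908935547), 89.8832015991211)
lidtop 25985 0.10444756850626558
hole [ 268  139  113   52 5744] [[ 11.2 -43.8 104. ]
 [ 53.5  46.5 104. ]] ((32.39861297607422, 1.5269241333007812), (92.35401916503906, 42.410072326660156), 89.80521392822266)
bat [[-76.5 -76.3 115.1]
 [-27.9   8.1 119. ]
 [-26.9  82.6 121.9]] ((-51.44089126586914, 2.9204254150390625), (57.717586517333984, 164.3323516845703), 4.3492512702941895)
```

View pics/w1.png

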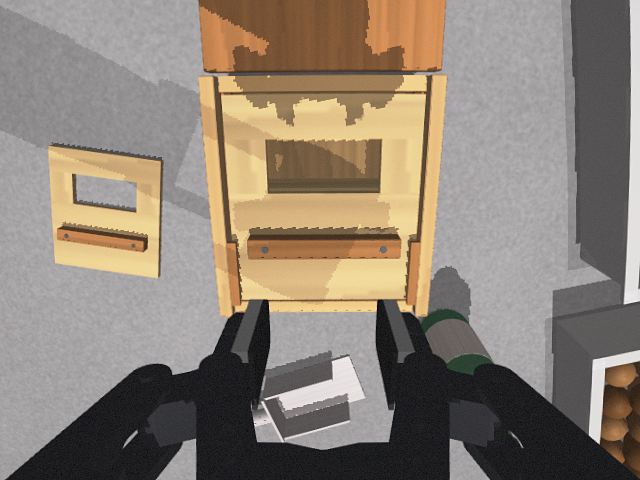

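The wrist view shows the crate squarely ahead: hole at (325,165), batten at (325,247), step at the top, small lid at the left (105,210) and the bottle behind the crate at (450,340). Crate y is off by about 2 mm, so I'll correct that and take a slanted pose above the hole.

```bash
sed -i 's/\.5085,-\.2375,0/.5067,-.2371,0/' h.py; python3 -c "
from h import *
st(); go(W([23,0,128]),Rtool(25)); 
s=pickle.load(open('scene0.pkl','rb')); print('bottle cap crate',((dpt([(209,410)],s)-C0)@Rc()*1000).round())"
```

```text
t 2.02 crate [ 2.700e+00 -2.000e-01  2.995e+02] F [-0.3  1.   0.1] op 0.493 q [-0.65  0.1   1.56  0.    1.48 -0.45]
 shift [ 1.716e+02 -1.000e-01 -2.010e+01] turn [-0.2 24.9  0. ]
bottle cap crate [[-187. -155.  200.]]
```

step_arm --pt "50 0 -7 0 8 0 130" --pt "100 0 -14 0 17 0 130" --pt "140 0 -20 0 25 0 130" --pt "172 0 -20 0 25 0 130" --pt "172 0 -20 0 25 0 130" --pt "172 0 -20 0 25 0 130"

```text
time_s: 2.78
eef_pos: [0.5127, -0.2153, 0.1299]
eef_rot: [0.342, 0.652, 0.534, -0.415]
wrist_force: [-0.2, -0.1, 0.7]
opening: 0.493
```

```bash
python3 -c "
from h import *
st(); go(W([48,0,72]),Rtool(25))"
```

```text
t 2.77 crate [ 22.6  -1.6 129.9] F [-0.2 -0.1  0.7] op 0.493 q [-0.82  0.37  1.65  0.36  1.39 -0.73]
 shift [63.2 -1.8  1.3] turn [-0.   0.1 -0.1]
```

step_arm --pt "15 -1 1 0 0 0 130" --pt "30 -1 1 0 0 0 130" --pt "45 -1 1 0 0 0 130" --pt "55 -1 1 0 0 0 130" --pt "62 -1 1 0 0 0 130" --pt "62 -1 1 0 0 0 130"

```text
time_s: 3.52
eef_pos: [0.5157, -0.1904, 0.0709]
eef_rot: [0.34, 0.653, 0.534, -0.416]
wrist_force: [-0.7, 0.7, 0.4]
opening: 0.487
```

```bash
python3 -c "
from h import *
st(); s=snap('side'); save(cv2.resize(s[0][130:330,190:390],None,fx=3,fy=3),'s1.png'); go(W([54,0,72]),Rtool(30))"
```

```text
t 3.52 crate [47.5  0.3 70.9] F [-0.7  0.7  0.4] op 0.487 q [-0.79  0.44  1.7   0.38  1.28 -0.75]
 shift [ 2.3 -0.  -6.5] turn [-0.2  5.  -0.1]
```

View pics/s1.png

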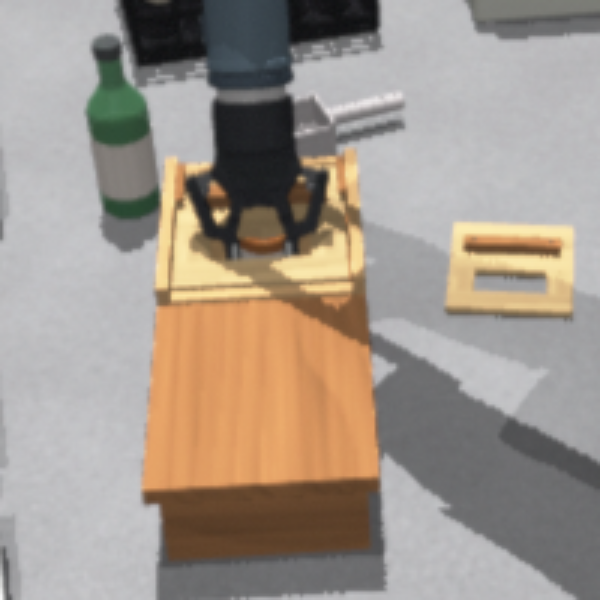

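Both fingertips are through the hole with no contact force. Next I slant to 30° and advance to touch the edge.

step_arm --pt "1 0 -3 0 3 0 130" --pt "2 0 -6 0 5 0 130" --pt "3 0 -8 0 5 0 130" --pt "3 0 -8 0 5 0 130"

```text
time_s: 4.08
eef_pos: [0.5175, -0.1828, 0.072]
eef_rot: [0.317, 0.67, 0.548, -0.387]
wrist_force: [-0.1, -0.8, -1.4]
opening: 0.488
```

```bash
python3 -c "
from h import *
st(); go(W([57,0,85]),Rtool(30))"
```

```text
t 4.08 crate [55.4  0.  72. ] F [-0.1 -0.8 -1.4] op 0.488 q [-0.81  0.47  1.68  0.44  1.33 -0.79]
 shift [-10.5   0.   -7.9] turn [-0.2  0.  -0.1]
```

step_arm --pt "-2 0 -2 0 0 0 130" --pt "-4 0 -3 0 0 0 130" --pt "-6 0 -5 0 0 0 130" --pt "-8 0 -6 0 0 0 130" --pt "-10 0 -7 0 0 0 130" --pt "-10 0 -7 0 0 0 130"

```text
time_s: 4.82
eef_pos: [0.5179, -0.1816, 0.0845]
eef_rot: [0.317, 0.67, 0.548, -0.387]
wrist_force: [-0.2, -0.4, -1.6]
opening: 0.493
```

```bash
cat >> h.py <<'E'
def lid(s):
    P=cloud(s); c=(P-C0)@Rc()*1000; m=(c[...,2]>97)&(abs(c[...,1])<70)&(c[...,0]>-100)
    hsv=cv2.cvtColor(s[0],cv2.COLOR_RGB2HSV).astype(int); w=(hsv[...,0]>13)&(hsv[...,0]<32)&(hsv[...,1]>50)&(hsv[...,2]>60)&m
    for a in range(-90,330,20):
        k=w&(c[...,0]>=a)&(c[...,0]<a+20); 
        if k.sum()>30: print(a,k.sum(),np.percentile(c[k][:,2],[20,50,80]).round(1),end=' | ')
    print()
E
python3 -c "
from h import *
st(); s=snap('wrist'); save(s[0],'w2.png'); lid(s); s=snap('side'); lid(s)"
```

```text
t 4.83 crate [56.7 -0.1 84.5] F [-0.2 -0.4 -1.6] op 0.493 q [-0.81  0.45  1.68  0.43  1.35 -0.78]
-10 980 [111.3 111.8 112.4] | 10 1094 [107.2 111.8 113.2] | 30 5545 [113.8 114.7 115.4] | 50 21374 [115.5 116.2 116.8] | 70 25191 [116.9 117.6 118.3] | 90 9425 [ 99.6 100.5 101.6] | 110 7510 [98.  98.5 99. ] | 130 6870 [98.  98.5 99. ] | 150 6130 [98.  98.5 99. ] | 170 5279 [98.  98.5 98.9] | 190 705 [97.9 98.4 98.9] | 
-30 124 [109.9 112.3 115.7] | -10 123 [110.6 112.5 114.4] | 10 141 [109.7 113.2 157.1] | 30 97 [114.7 116.4 137.1] | 50 158 [115.7 117.2 118.7] | 70 250 [115.8 118.2 119.9] | 90 353 [100.  103.3 116. ] | 110 137 [ 98.6 100.1 101.2] | 130 136 [ 98.3  99.9 101.6] | 150 132 [ 98.3  99.5 101.1] | 170 150 [ 98.6  99.6 101. ] | 190 139 [ 98.1  99.7 101.1] | 210 173 [ 98.2  99.5 101.1] | 230 179 [ 98.4  99.6 101.1] | 250 189 [ 98.4  99.8 100.9] | 270 204 [ 98.4  99.7 101.2] | 290 231 [ 98.3  99.6 100.8] | 310 236 [ 98.3  99.4 101. ] |
```

View pics/w2.png

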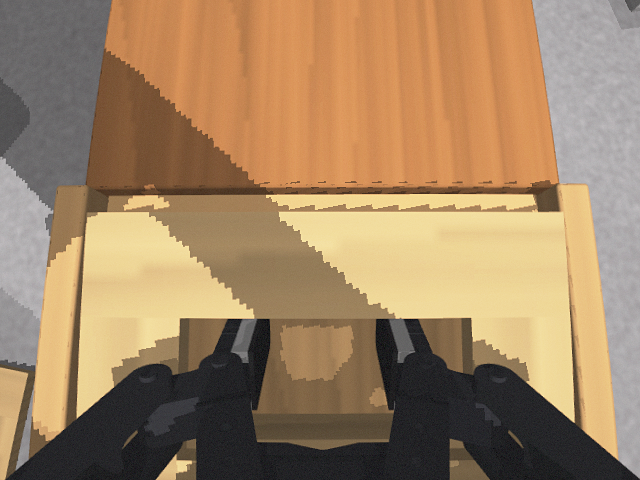

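The hook works: the lid's front underside is now at about z=107, clear of the 100 mm lip, with a force of only 1.6 N. In w2 its front end at row 212 stands above the lip. Next I drag it 20 mm forward.

step_arm --pt "2 0 -3 0 0 0 130" --pt "3 0 -6 0 0 0 130" --pt "5 0 -9 0 0 0 130" --pt "7 0 -12 0 0 0 130" --pt "9 0 -15 0 0 0 130" --pt "10 0 -17 0 0 0 130" --pt "10 0 -17 0 0 0 130"

```text
time_s: 5.8
eef_pos: [0.5217, -0.1619, 0.0841]
eef_rot: [0.317, 0.67, 0.549, -0.387]
wrist_force: [0.6, 0.2, -1.2]
opening: 0.491
```

```bash
python3 -c "
from h import *
st(); s=snap('wrist'); save(s[0],'w3.png'); lid(s)"
```

```text
t 5.8 crate [76.6 -0.  84.1] F [ 0.6  0.2 -1.2] op 0.491 q [-0.78  0.44  1.7   0.45  1.33 -0.76]
10 1045 [109.9 110.5 111.1] | 30 1193 [105.9 110.5 111.9] | 50 5441 [112.  112.8 113.5] | 70 20122 [113.5 114.1 114.8] | 90 24400 [114.7 115.3 115.9] | 110 8003 [ 98.2  99.  115.9] | 130 7534 [98.  98.5 99. ] | 150 6846 [98.  98.5 99. ] | 170 6339 [98.  98.5 98.9] | 190 5281 [98.  98.5 99. ] | 210 725 [97.9 98.3 98.8] |
```

step_arm --pt "3 0 2 0 0 0 130" --pt "7 0 4 0 0 0 130" --pt "6 0 6 0 0 0 130" --pt "4 0 8 0 0 0 130" --pt "-5 0 6 0 0 0 130" --pt "-15 0 3 0 0 0 130" --pt "-35 0 -6 0 0 0 130" --pt "-61 0 -18 0 0 0 130" --pt "-61 0 -18 0 0 0 130"

```text
time_s: 6.98
eef_pos: [0.5202, -0.1784, 0.1489]
eef_rot: [0.319, 0.671, 0.547, -0.387]
wrist_force: [0.2, 0.3, -0.8]
opening: 0.491
```

```bash
python3 -c "
from h import *
st(); s=snap('wrist'); save(s[0],'w4.png'); lid(s);go(W([-60,0,190]),Rtool(0))"
```

```text
t 6.97 crate [ 60.2  -1.8 148.9] F [ 0.2  0.3 -0.8] op 0.491 q [-0.8   0.35  1.66  0.43  1.45 -0.73]
-30 51 [107.  122.  122.7] | -10 3630 [106.6 107.2 108. ] | 10 5597 [107.1 107.7 108.3] | 30 3257 [107.6 108.4 109.2] | 50 4174 [108.6 109.4 110.1] | 70 8250 [109.5 110.1 110.7] | 90 10590 [110.2 110.8 111.4] | 110 5346 [ 98.1  98.8 111. ] | 130 5540 [98.  98.5 99. ] | 150 5021 [98.  98.5 99. ] | 170 4748 [98.  98.5 99. ] | 190 4211 [98.  98.5 99. ] | 210 3918 [98.  98.5 99. ] | 230 3359 [98.  98.5 99. ] | 250 573 [98.  98.4 99. ] | 
 shift [-97.2  -0.3  83.5] turn [ -0.1 -29.9  -0.2]
```

View pics/w4.png

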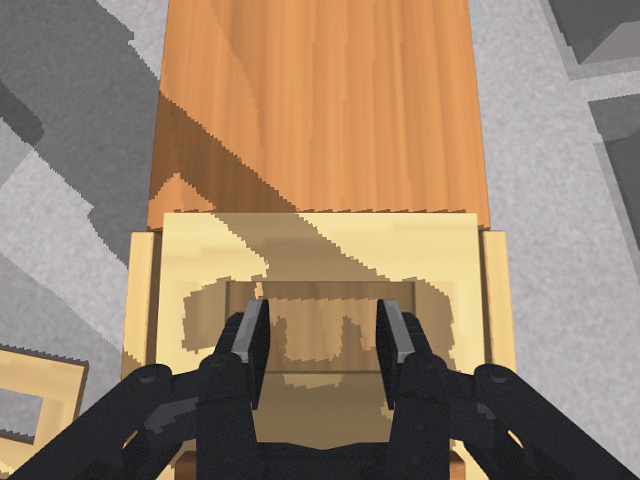

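The lid's front end rests on the lip, with its top at about 110.5 and its end at about x=110. Next I go vertical behind the batten.

step_arm --pt "-35 0 20 0 -10 0 130" --pt "-70 0 50 0 -20 0 130" --pt "-97 0 80 0 -30 0 130" --pt "-97 0 80 0 -30 0 130" --pt "-97 0 80 0 -30 0 130" --pt "-97 0 80 0 -30 0 130"

```text
time_s: 7.78
eef_pos: [0.4948, -0.2914, 0.1885]
eef_rot: [0.446, 0.548, 0.449, -0.547]
wrist_force: [-0.0, 0.7, 0.5]
opening: 0.493
```

```bash
python3 -c "
from h import *
st(); s=snap('wrist'); 
P=cloud(s);c=(P-C0)@Rc()*1000; hsv=cv2.cvtColor(s[0],cv2.COLOR_RGB2HSV)
b=(hsv[...,0]<13)&(hsv[...,1]>110)&(abs(c[...,2]-122)<6)&(abs(c[...,1])<62)&(abs(c[...,0])<60); print(b.sum(),np.percentile(c[b],[2,50,98],axis=0).round(1))
go(W([-46,0,112]),Rtool(0))"
```

```text
t 7.78 crate [-55.5   1.  188.5] F [-0.   0.7  0.5] op 0.493 q [-0.74  0.22  1.65  0.    1.28 -0.54]
1464 [[-20.5 -57.2 117.9]
 [-10.4   6.  122.4]
 [ -3.1  56.7 123.8]]
 shift [76.7  1.  -9.6] turn [-0.2 -0.2  0.1]
```

step_arm --pt "40 1 -9 0 0 0 130" --pt "70 1 -9 0 0 0 130" --pt "77 1 -9 0 0 0 130" --pt "77 1 -9 0 0 0 130" --pt "77 1 -18 0 0 0 130" --pt "77 1 -28 0 0 0 130" --pt "77 1 -40 0 0 0 130" --pt "77 1 -52 0 0 0 130" --pt "77 1 -52 0 0 0 130"

```text
time_s: 8.95
eef_pos: [0.5068, -0.2398, 0.1129]
eef_rot: [0.448, 0.547, 0.449, -0.547]
wrist_force: [0.2, -0.8, 0.2]
opening: 0.489
```

```bash
python3 -c "
from h import *
st(); s=snap('wrist'); lid(s); go(W([160,0,112]),Rtool(0))"
```

```text
t 8.95 crate [ -2.6  -0.6 112.9] F [ 0.2 -0.8  0.2] op 0.489 q [-0.65  0.29  1.74  0.    1.12 -0.46]
-50 1905 [104.  104.5 104.9] | -30 8293 [104.6 105.2 105.7] | -10 6671 [105.5 106.  106.6] | 10 10874 [108.2 122.3 123.2] | 30 18554 [107.5 108.  108.6] | 50 18009 [108.2 108.8 109.4] | 70 9395 [109.1 109.9 110.7] | 90 23159 [100.2 104.2 111. ] | 110 1631 [110.7 111.3 111.9] | 
 shift [   0.8   -0.8 -163. ] turn [-0.1 -0.1  0.1]
```

step_arm --pt "0 0 -14 0 0 0 130" --pt "0 -1 -30 0 0 0 130" --pt "0 -1 -46 0 0 0 130" --pt "0 -1 -60 0 0 0 130" --pt "0 -1 -72 0 0 0 130" --pt "0 -1 -84 0 0 0 130" --pt "0 -1 -96 0 0 0 130" --pt "0 -1 -104 0 0 0 130" --pt "0 -1 -104 0 0 0 130"

```text
time_s: 10.12
eef_pos: [0.5262, -0.1383, 0.1126]
eef_rot: [0.448, 0.547, 0.448, -0.547]
wrist_force: [0.6, -0.5, -0.1]
opening: 0.492
```

```bash
python3 -c "
from h import *
st(); s=snap('wrist'); lid(s); save(s[0],'w5.png'); go(W([161,0,112]),Rtool(0))"
```

```text
t 10.12 crate [100.7   0.2 112.6] F [ 0.6 -0.5 -0.1] op 0.492 q [-0.48  0.25  1.78  0.    1.11 -0.28]
50 780 [110.5 110.9 111.3] | 70 7904 [110.3 110.7 111.2] | 90 8783 [110.1 110.6 111. ] | 110 6278 [125.7 126.2 126.7] | 130 21290 [109.5 110.  110.7] | 150 20657 [109.  109.6 110.2] | 170 15202 [ 98.5 108.5 109.7] | 190 16272 [ 98.4 107.8 109.3] | 210 7555 [104.2 108.5 109.3] | 
 shift [  0.8  -0.1 -60.8] turn [-0.1 -0.   0. ]
```

View pics/w5.png

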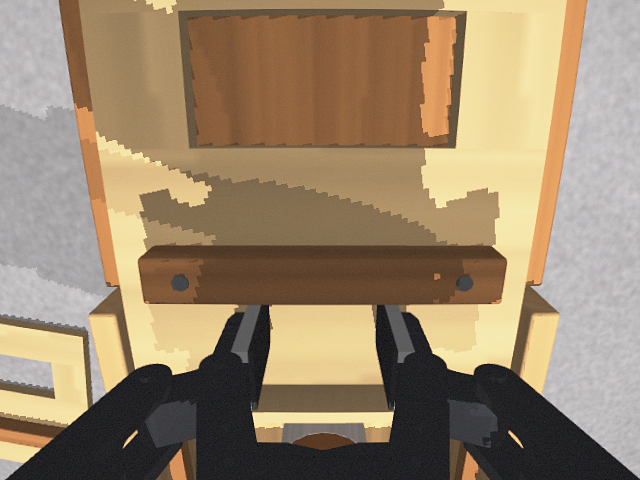

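The lid has tipped onto the step and is straight, and the jar's cap shows at (325,435). Now I finish the push.

step_arm --pt "0 0 -10 0 0 0 130" --pt "0 0 -22 0 0 0 130" --pt "0 0 -34 0 0 0 130" --pt "0 0 -46 0 0 0 130" --pt "0 0 -56 0 0 0 130" --pt "0 0 -63 0 0 0 130" --pt "0 0 -63 0 0 0 130" --pt "-20 0 -55 0 0 0 60" --pt "-80 0 -20 0 0 0 0" --pt "-120 0 0 0 0 0 0"

```text
time_s: 11.42
eef_pos: [0.5262, -0.1403, 0.2347]
eef_rot: [0.448, 0.547, 0.448, -0.547]
wrist_force: [1.3, -0.4, -0.4]
opening: 1.0
```

```bash
python3 -c "
from h import *
st(); s=snap('wrist'); lid(s); go(W([0,0,240]),Rtool(0))"
```

```text
t 11.43 crate [ 9.870e+01 -2.000e-01  2.347e+02] F [ 1.3 -0.4 -0.4] op 1.0 q [-0.48  0.11  1.68  0.    1.35 -0.28]
90 3854 [ 99.6 100.4 101.1] | 110 2768 [97.9 98.5 99.1] | 130 6398 [107.9 108.4 109. ] | 150 6742 [107.9 108.5 109.1] | 170 4356 [108.4 123.6 125. ] | 190 7350 [108.  108.7 109.8] | 210 7957 [107.8 108.5 109.1] | 230 2244 [ 98.4 107.4 108.7] | 
 shift [ 2.3 -3.2 95.4] turn [-0.3  0.3 -0.6]
```

The lid lies flat on the step, with its top at 108.4 throughout and its rear end past x≈127. Next I look at the jar.

step_arm --pt "-30 -1 45 0 0 0 0" --pt "-60 -1 85 0 0 0 0" --pt "-60 -1 85 0 0 0 0" --pt "-60 -1 85 0 0 0 0" --pt "-60 -1 85 0 0 0 0"

```text
time_s: 12.1
eef_pos: [0.5082, -0.2211, 0.2916]
eef_rot: [-0.447, -0.547, -0.449, 0.547]
wrist_force: [0.5, 0.7, -0.0]
opening: 1.001
```

```bash
python3 -c "
from h import *
st(); s=snap('wrist'); save(s[0],'w6.png')
P=cloud(s);c=(P-C0)@Rc()*1000
m=((abs(c[...,2]-92)<4)&(abs(c[...,0]+46)<38)&(abs(c[...,1])<55)).astype(np.uint8)
hsv=cv2.cvtColor(s[0],cv2.COLOR_RGB2HSV); m&=(hsv[...,1]<60).astype(np.uint8)
n,l,t,ce=cv2.connectedComponentsWithStats(m); k=t[1:,4].argmax()+1; ys,xs=np.where(l==k)
print(t[k],'z',np.median(c[l==k][:,2]))
pp=(onplane(np.c_[xs,ys],.092,s)-C0)@Rc()*1000
print(cv2.minEnclosingCircle(pp[:,:2].astype(np.float32)),cv2.fitEllipse(cv2.convexHull(pp[:,:2].astype(np.float32))))
go(W([-46,0,250]),Rtool(0))"
```

```text
t 12.1 crate [ 16.    1.7 291.6] F [ 0.5  0.7 -0. ] op 1.001 q [-0.62  0.09  1.59  0.    1.47 -0.43]
[ 294  237   63   60 2908] z 92.36382938639704
((-47.33803176879883, 0.4165995717048645), 29.395614624023438) ((-47.311737060546875, 0.5721632242202759), (57.011985778808594, 58.38422393798828), 94.4470443725586)
 shift [41.7  1.8 62. ] turn [-0.1 -0.1  0.1]
```

View pics/w6.png

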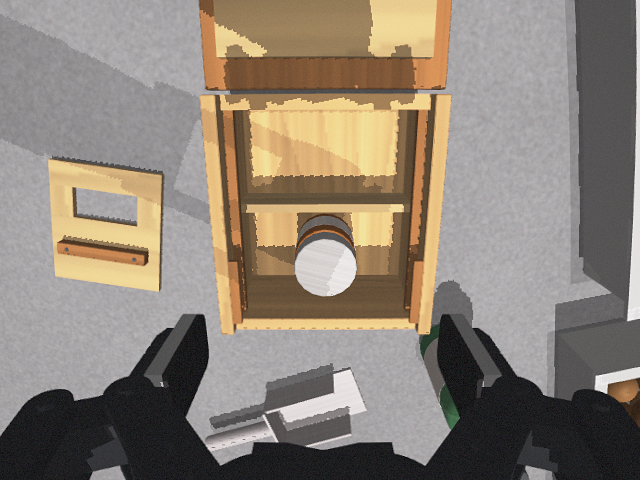

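The jar cap is at (325,267), crate (-47, 0.5), with its top at z=92. I go over it and down, with the jaws across the crate.

step_arm --pt "40 1 40 0 0 0 0" --pt "70 1 63 0 0 0 0" --pt "110 1 63 0 0 0 0" --pt "130 1 63 0 0 0 0" --pt "130 1 63 0 0 0 0"

```text
time_s: 12.78
eef_pos: [0.4959, -0.2825, 0.1604]
eef_rot: [-0.446, -0.547, -0.45, 0.547]
wrist_force: [-0.2, 0.2, -0.3]
opening: 1.0
```

```bash
python3 -c "
from h import *
st(); go(W([-47.3,.5,66]),Rtool(0))"
```

```text
t 12.78 crate [-46.6   1.8 160.4] F [-0.2  0.2 -0.3] op 1.0 q [-0.73  0.25  1.68  0.    1.22 -0.53]
 shift [94.4  1.7  0.9] turn [-0.1 -0.2  0.3]
```

step_arm --pt "20 1 1 0 0 0 0" --pt "40 1 1 0 0 0 0" --pt "60 1 1 0 0 0 0" --pt "80 1 1 0 0 0 0" --pt "94 1 1 0 0 0 0" --pt "94 1 1 0 0 0 60" --pt "94 1 1 0 0 0 110" --pt "94 1 1 0 0 0 150" --pt "94 1 1 0 0 0 150" --pt "94 1 1 0 0 0 150"

```text
time_s: 14.02
eef_pos: [0.4984, -0.2862, 0.0702]
eef_rot: [0.448, 0.547, 0.447, -0.547]
wrist_force: [-1.6, 1.3, 5.3]
opening: 0.66
```

```bash
python3 -c "
from h import *
st(); 
a=np.deg2rad(3); p=np.array([.4735+.055*np.cos(a),.3725+.055*np.sin(a),0]); print(p)
s=pickle.load(open('scene0.pkl','rb')); 
for n in ['scene','side']:
    s=snap(n); P=cloud(s); m=(abs(P[...,2]-.088)<.005)&(abs(P[...,0]-.418)<.05)&(abs(P[...,1]-.366)<.05); print('tray jar',m.sum(), cv2.minEnclosingCircle((P[m][:,:2]*1000).astype(np.float32)))
"
```

```text
t 14.03 crate [-49.7  -1.4  70.2] F [-1.6  1.3  5.3] op 0.66 q [-0.73  0.37  1.72 -0.    1.04 -0.53]
[0.52842462 0.37537848 0.        ]
tray jar 245 ((417.83648681640625, 366.85699462890625), 33.93666458129883)
tray jar 547 ((419.5902099609375, 367.3889465332031), 30.404006958007812)
```

The grip stopped at opening 0.66 (about 57 mm), which matches the cap. I lift gently.

step_arm --pt "-5 0 0 0 0 0 150" --pt "-12 0 0 0 0 0 150" --pt "-25 0 0 0 0 0 150" --pt "-45 0 0 0 0 0 150" --pt "-70 0 0 0 0 0 150" --pt "-95 0 0 0 0 0 150" --pt "-120 0 0 0 0 0 150" --pt "-145 0 0 0 0 0 150" --pt "-160 0 0 0 0 0 150" --pt "-160 0 0 0 0 0 150"

```text
time_s: 15.38
eef_pos: [0.4983, -0.286, 0.2304]
eef_rot: [0.449, 0.547, 0.447, -0.547]
wrist_force: [1.2, 0.1, -3.6]
opening: 0.654
```

```bash
python3 -c "
from h import *
st(); s=snap('scene'); save(s[0][150:420,180:540],'s2.png'); s=snap('wrist'); save(s[0],'w7.png')
go([.528,.3745,.235],Rtool(0,3-11.25+0*0-0)); 
for y in (0,-78.75,101.25,12): go([.528,.3745,.235],Rtool(0,y),y)"
```

```text
t 15.38 crate [-49.6  -1.3 230.4] F [ 1.2  0.1 -3.6] op 0.654 q [-0.73  0.18  1.61  0.    1.35 -0.53]
 shift [  -6.4 -100.6 -652.7] turn [ 8.1 -0.   0.1]
0 shift [  -6.4 -100.6 -652.7] turn [-0.2 -0.   0.1]
-78.75 shift [  -6.4 -100.6 -652.7] turn [78.6  0.   0.1]
101.25 shift [  -6.4 -100.6 -652.7] turn [-1.014e+02 -1.000e-01  0.000e+00]
12 shift [  -6.4 -100.6 -652.7] turn [-12.2  -0.    0.1]
```

View pics/s2.png

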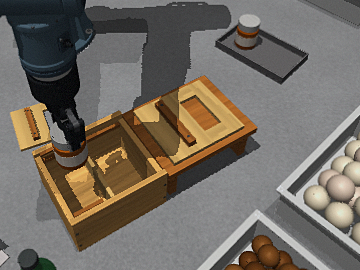

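The jar is held upright at the cap, the lid lies flat on the step, and the other jar is at (247,30) in the tray. Now I carry the jar over to the tray.

step_arm --pt "-1 -3 -20 -4 0 0 150" --pt "-2 -8 -50 -12 0 0 150" --pt "-3 -13 -85 -20 0 0 150" --pt "-4 -19 -125 -28 0 0 150" --pt "-5 -25 -165 -36 0 0 150" --pt "-6 -32 -205 -44 0 0 150" --pt "-6 -38 -245 -52 0 0 150" --pt "-6 -44 -285 -60 0 0 150" --pt "-6 -50 -325 -68 0 0 150" --pt "-6 -56 -365 -76 0 0 150"

```text
time_s: 16.73
eef_pos: [0.5143, 0.0847, 0.2335]
eef_rot: [0.689, 0.154, 0.691, -0.154]
wrist_force: [1.1, -0.8, -3.7]
opening: 0.659
```

```bash
python3 -c "
from h import *
st(); go([.528,.3745,.235],Rtool(0,104.25))"
```

```text
t 16.73 crate [317.1  55.3 233.5] F [ 1.1 -0.8 -3.7] op 0.659 q [-0.06  0.06  1.74 -0.    1.35 -1.2 ]
 shift [  -1.5  268.2 -110.8] turn [-28.2  -0.1   0. ]
```

step_arm --pt "0 35 -14 -4 0 0 150" --pt "-1 75 -31 -8 0 0 150" --pt "-1 115 -47 -12 0 0 150" --pt "-1 155 -64 -17 0 0 150" --pt "-1 190 -78 -21 0 0 150" --pt "-1 225 -93 -25 0 0 150" --pt "-1 250 -103 -28 0 0 150" --pt "-1 268 -111 -28 0 0 150" --pt "-1 268 -111 -28 0 0 150" --pt "-1 268 -111 -28 0 0 150"

```text
time_s: 17.98
eef_pos: [0.5298, 0.3722, 0.2353]
eef_rot: [0.707, -0.016, 0.707, 0.015]
wrist_force: [-0.9, -0.0, -4.1]
opening: 0.655
```

```bash
python3 -c "
from h import *
st(); go([.528,.3745,.235],Rtool(0,104.25)); print(pose()[1]['eef_pos'])
s=snap('side'); save(cv2.resize(s[0][230:460,260:460],None,fx=2.5,fy=2.5),'s3.png')
P=cloud(s); z=P[...,2]; m=(abs(P[...,0]-.54)<.06)&(abs(P[...,1]-.37)<.06)&(z>.1)
hsv=cv2.cvtColor(s[0],cv2.COLOR_RGB2HSV); 
"
```

```text
t 17.98 crate [602.1  96.2 235.3] F [-0.9 -0.  -4.1] op 0.655 q [ 0.43  0.34  1.41 -0.    1.4  -1.19]
 shift [ 0.3  2.4 -1.7] turn [-0.5 -0.1  0.1]
[0.52983432 0.37216885 0.2353244 ]
```

View pics/s3.png

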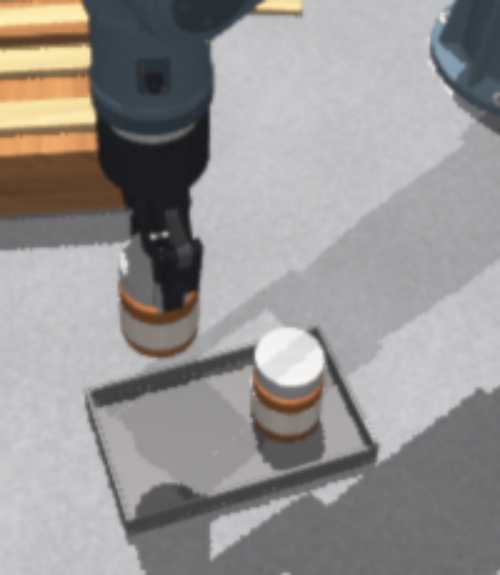

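The jar hangs upright over the free half of the tray. I descend to just above contact.

step_arm --pt "15 1 -1 0 0 0 150" --pt "40 2 -1 0 0 0 150" --pt "70 2 -1 0 0 0 150" --pt "100 2 -1 0 0 0 150" --pt "125 2 -1 0 0 0 150" --pt "145 2 -1 0 0 0 150" --pt "156 2 -1 0 0 0 150" --pt "162 2 -1 0 0 0 150" --pt "162 2 -1 0 0 0 150"

```text
time_s: 19.15
eef_pos: [0.5291, 0.375, 0.0741]
eef_rot: [0.707, -0.016, 0.707, 0.016]
wrist_force: [-0.4, -0.0, -3.0]
opening: 0.652
```

```bash
python3 -c "
from h import *
st(); print(pose()[1]['eef_pos'])
s=snap('side'); P=cloud(s); print('bottom region',dpt([(330,370),(330,375),(330,380)],s).round(3))
save(cv2.resize(s[0][300:460,280:440],None,fx=3,fy=3),'s4.png')"
```

```text
t 19.15 crate [604.7  97.5  74.1] F [-0.4 -0.  -3. ] op 0.652 q [ 0.43  0.51  1.52 -0.    1.11 -1.18]
[0.52908279 0.3750358  0.07414818]
bottom region [[0.527 0.413 0.198]
 [0.528 0.415 0.186]
 [0.53  0.423 0.182]]
```

step_arm --pt "2 0 0 0 0 0 150" --pt "4 0 0 0 0 0 150" --pt "5 0 0 0 0 0 150" --pt "6 0 0 0 0 0 150" --pt "6 0 0 0 0 0 150"

```text
time_s: 19.82
eef_pos: [0.5288, 0.3749, 0.0678]
eef_rot: [0.707, -0.016, 0.707, 0.016]
wrist_force: [-0.0, 0.2, -3.8]
opening: 0.658
```

step_arm --pt "1 0 0 0 0 0 150" --pt "1 0 0 0 0 0 150" --pt "2 0 0 0 0 0 150" --pt "2 0 0 0 0 0 150"

```text
time_s: 20.32
eef_pos: [0.5291, 0.375, 0.0663]
eef_rot: [0.707, -0.016, 0.707, 0.016]
wrist_force: [-1.1, -0.9, -0.5]
opening: 0.656
```

step_arm --pt "0.5 0 0 0 0 0 150" --pt "1 0 0 0 0 0 150" --pt "1 0 0 0 0 0 150"

```text
time_s: 20.7
eef_pos: [0.5294, 0.3751, 0.0663]
eef_rot: [0.707, -0.016, 0.707, 0.016]
wrist_force: [-1.6, -3.2, 6.7]
opening: 0.655
```

The jar is grounded (+6.7 N). I release in stages, then rise.

step_arm --pt "0 0 0 0 0 0 70" --pt "0 0 0 0 0 0 30" --pt "0 0 0 0 0 0 0" --pt "0 0 0 0 0 0 0" --pt "0 0 0 0 0 0 0" --pt "-15 0 0 0 0 0 0" --pt "-40 0 0 0 0 0 0" --pt "-80 0 0 0 0 0 0" --pt "-130 0 0 0 0 0 0" --pt "-160 0 0 0 0 0 0"

```text
time_s: 21.95
eef_pos: [0.5299, 0.3755, 0.2296]
eef_rot: [0.709, -0.015, 0.705, 0.017]
wrist_force: [1.4, -0.8, -1.0]
opening: 0.999
```

```bash
python3 -c "
from h import *
st(); s=snap('side'); q=snap('scene'); a=cv2.resize(s[0],(533,400)); save(np.vstack([s[0][140:460,60:460],q[0][150:430,90:490]]),'fin.png')
P=cloud(s)
for p in [(.529,.375),(.4185,.367)]:
    m=(abs(P[...,2]-.088)<.008)&(np.hypot(P[...,0]-p[0],P[...,1]-p[1])<.05); k=P[m]; print(m.sum(),k.mean(0).round(4),np.percentile(k[:,2],[10,90]).round(4))
lid(q)"
```

```text
t 21.95 crate [605.4  96.7 229.6] F [ 1.4 -0.8 -1. ] op 0.999 q [ 0.43  0.34  1.41 -0.    1.38 -1.18]
610 [0.5296 0.3777 0.0885] [0.086  0.0912]
575 [0.4194 0.3702 0.0887] [0.0858 0.0915]
90 372 [ 98.6  99.7 100.8] | 110 316 [97.6 98.4 99.7] | 130 576 [106.2 107.8 108.9] | 150 482 [106.9 108.  109.2] | 170 416 [107.6 111.4 123.9] | 190 255 [107.  108.4 110.1] | 210 458 [106.8 108.  108.9] | 230 294 [ 98.3 105.9 108.3] | 250 332 [ 98.   99.9 108.2] | 270 474 [104.7 107.5 108.9] | 290 420 [106.8 108.  109.1] | 310 200 [97.7 98.6 99.8] |
```

View pics/fin.png

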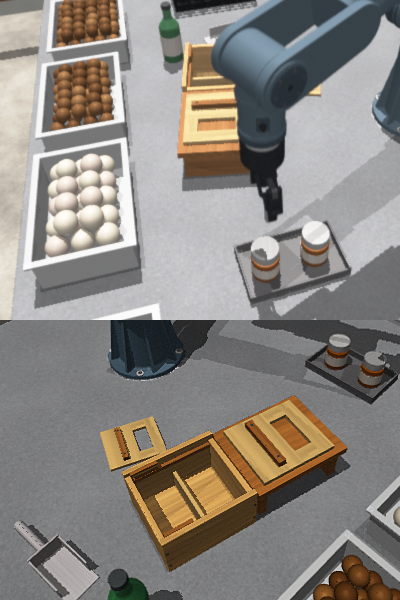

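Both jars stand upright in the tray, at (265,258) and (315,245) in the upper picture. The crate is open, the lid is flat on the step, the scoop and bottle look as they did, and the gripper is clear. I hand in.

```bash
python3 -c "
from h import *
print(ctrl.hand_in())"
```

```text
the job is handed in; nothing more can be done
None
```

The job is done and handed in at about 22 s of the 64 s allowed. I hooked the larger lid up over the stop lip, dragged it 20 mm forward, and pushed it by its batten onto the step. I then lifted the jar by its cap, lowered it to contact with the tray floor, and released it.

My last checks agreed:
- **Lid:** it lies flat on the step, its top at about 108 mm along its whole length, which matches the 98 mm step plus the 10 mm lid.
- **Jars:** both stand upright in the tray, caps at about 88.5 mm and centres about 110 mm apart. The other jar measured where it had been, to within about 3 mm.
- **Scoop and bottle:** they look untouched in the final picture; I did not measure them.
- **Forces and gripper:** the highest wrist force I read was about 7 N, as the jar touched down. The gripper is open and well clear.

When I gripped the jar in the crate, the gripper sat about 4 mm higher than commanded, with a 5 N upward force. I put this down to the pads swinging forward as they closed. The grip held, and the jar lifted and set down cleanly.

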